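# Hook the hold-open spring of the wall box onto its post with the spring puller

### The job

On top of the black wall box the hold-open spring of the swing door has come off its brass post. Take the red-handled spring puller, stretch the spring by its red eye, feel the hook up against the post, and ease it back until the hook has seated on the post and holds there by itself; then set the puller down on its black mat again, standing as it was. Handle the spring only with the puller, do not over-stretch it, force it sideways against the post or let it snap back, and leave the other kitchen things where they are.

Things in the scene. Friction and masses are not known exactly. Their poses are not given: they have to be found in the camera images.
- box: Black plastic wall box, fixed on the ledge, 340 mm wide (y), 170 mm deep (x), 110 mm high; origin under its centre; x to its back, y to its left. Its door, 184 mm wide and as high as the box, hangs open at the left front corner. The spring and its anchor are on its top.
- pivot (a point): Pinned end of the tension spring: point on its upright swing axis, at the level of spring, eye and hook, 26 mm above the box top. Axes as the box. The spring swings level about it with slight friction and stays where left; it starts swung 0.42 to 0.62 rad out to the front of the box (-x side) from the line to the anchor.
- eye (a point): Centre of the red ring at the spring's free end, for the puller: hole 12 mm, lying flat, of round wire 5 mm thick; 142 mm from the pivot at rest. x points outward along the spring, away from the pivot; y towards the back of the box.
- bend (a point): Hook, a flat level J of 6 mm round wire between eye and pivot: this is the centre of its half-round bend (6.5 mm inner radius), 18.5 mm inside the eye's centre; axes as the eye. Mouth opens to the pivot. Straight shank on the front (-y) side and tip on the back (+y) side, centres 9.5 mm off the line; the tip ends 6.5 mm nearer the pivot than this point. Draw it out past the post, swing it back, ease it on.
- spring (a joint): Stretch in m, 0 at rest, grows as the eye is pulled straight out. Pull: 1.4 N + 140 N/m x stretch. The hook's tip passes outside the post from 0.041 on; above 0.052 the spring is spoilt. Seated on the post it reads 0.025 to 0.028 (5 N); 0.021 to 0.032 is right. It must never run back freely (faster than 0.5 m/s).
- slot (a point): Middle of the slot of the aluminium anchor plate (96 x 26 x 3 mm) on the box top, given at the spring's level, 150 mm from the pivot to the right. Axes as the box; the slot runs along x. The upright brass post (10 mm thick, top 36 mm above the box) is clamped in it up to 30 mm either way along x from here, where is not measured: find it by touch or sight. The hook may press on it with 10 N at most.
- puller_mid (a point): Spring puller, loose, about 0.16 kg, standing on the mat: centre of its red handle, a box 90 mm long (x), 24 mm wide (y), 40 mm high (z), underside 20 mm below this point. Grip it across y from above. An 8 mm steel rod leaves its front (+x) end 14 mm above this point and carries the prong 95 mm ahead of it.
- prong (a point): Lower end of the puller's upright round prong, 6 mm thick, 95 mm ahead (+x) of the handle's centre and 18 mm below it; 25 mm of it is free below the rod. Put this end about 12 mm below the eye's centre: handle and rod are then clear of box top and post. It has 3 mm of play all round in the eye.
- mat_mid (a point): Middle of the top of the black rubber mat, 240 mm (x) x 120 mm (y) x 6 mm, fixed on the ledge. The puller stands on it about along x, prong to +x, and goes back there on its underside, handle centre within 80 mm (x) and 45 mm (y) of this point.
- jar_mid (a point): Empty glass jar inside the open box, 82 mm high, 64 mm across; its middle. Leave it.
- mug: Blue ceramic mug, 90 mm high, 80 mm across, origin under its centre. Leave it.
- tumbler: Green glass tumbler, 100 mm high, 70 mm across, origin under its centre. Leave it.
- soap: Green soap bottle, 170 mm high, 60 mm across, origin under its centre. Leave it.
- spoon: Wooden spoon, 260 mm long, lying along its x. Leave it.
- ladle: Steel ladle, bowl 90 mm across under its origin, handle 270 mm towards -x. Leave it.
- sieve: Orange plastic sieve, bowl 160 mm across and 45 mm high over its origin, handle 205 mm towards -x. Leave it.
Not all that is in view belongs to the job. Of the things shaped like the part that bears puller_mid, the red one is meant.

How it is judged:
By the outcome, as a careful person would: the job done as asked, in the order asked, and still so for the second after the job is handed in, with the robot touching nothing.
It also fails if it takes over 72 s, if anything falls off the work surface, if the arm or the gripper's body presses on something with over 40 N, if the wrist force passes 120 N, or if a joint passes its speed limit or range.

### The arm

A 6-joint arm with a two-finger parallel gripper is mounted at the origin on the work surface. World frame = base frame: x ahead of the robot, y to its left, z up, the work surface at z = 0. Lengths are in m, angles in rad, forces in N, time in s.
With the tool pointing down it reaches from about 0.325 to 0.9 m from the base axis. Payload 3.5 kg.
Tool frame: the origin (TCP) lies between the finger pads; the fingertips stand 14 mm ahead of it and the grasp point (between the pads) lies 5 mm behind it (robot.tips_ahead is the distance from the TCP to the fingertips, in m); z points along the fingers, y is the line along which they close (so a half turn about z gives the same grasp; the last joint's range is limited). The gripper opens to 85 mm and grips with 20 to 120 N. Pads are 22 mm wide; open, the fingers measure 114 mm over their backs; the gripper's body (76 mm by 85 mm) begins 54 mm behind the grasp point. The pads swing forward as they close: fully open they stand 13 mm farther back than shut.
Start: joints at [1.051, 0.276, -0.026, 1.268, 0, 1.467], TCP at [0.253, 0.571, 0.245] pointing down, gripper open.
Joint ranges: [-3.12, 3.12], [-0.85, 1.88], [-1.08, 1.24], [-1.95, 2.15], [-1.57, 1.53], [-3.14, 3.14]. Speed limits (rad/s): [2.57, 2.57, 3.14, 3.14, 3.14, 3.14].

### API

Orientations are given as a unit quaternion [w, x, y, z].
In Python, from plant import robot gives the robot as it stands. The module is installed in compiled form; this text tells all that it offers.
- The arm moves only by the tool send_rows, never from a script. Its arguments are lists of equal length, an entry for each row: "slide": the shift along the tool's x, y, z in m, a list of three; "angular": the turn, a rotation vector about the tool's x, y, z in degrees, a list of three. A call has 1 to 5 rows; each row shifts and turns the commanded pose from where the row before left it, along the tool's axes as they then stand; what a row does not reach is not made up. A row lasts 1/12 s, in which the tool goes at most 41.7 mm and 7.16 degrees, less where a joint would pass 70% of its speed; a pose out of reach is approached as far as the arm can. A call with a gripper value outside its range is refused whole. "grip" is the opening, from -1 (shut) to 1 (fully open), set as the call begins (left out, the last holds). The fingers move at their own pace and stop on an object; "force" is the grip in N (left out, the last holds). Time passes only in rows, so rows that do not move let the fingers close. It gives the time, the measured TCP pose, the force, the opening and the grip force at its end, in the units of the state.
- robot.get_state(): the state, without advancing time (a new reading comes with each control period).
- robot.capture(name): name is "side" or "top" or "wrist"; returns a dict with "pixels" (384x512x3 uint8, red, green, blue), "mtx" (3x3 intrinsics, pixels), "eye" and "attitude" of the camera in the world; the wrist camera has in their place "mount" (4x4, takes a point from camera to tool coordinates, whose origin is the TCP and whose axes are the flange's). Camera axes: x right, y down, z forward; pixel columns grow to the right and rows downward; lengths in m; the calibration is good to about 2 mm. A picture is of the moment at which its call begins: read the wrist's pose just before it. There is no depth.
- robot.job_done(): hands the job in; it is judged then, once.
The state is a dict: "clock": time; "joint_pos": joint angles; "qd": joint speeds; "effort": joint torques, N m; "eef_pos": TCP position; "eef_rot": TCP orientation; "wrist_force": force on the tool from outside, world axes, zero at the start; "ft_torque": the same for the moment, N m; "finger_gap": opening from 0.0 (shut) to 1.0 (fully open); "grip_force": force on a finger pad.
Only numpy, scipy, OpenCV 4.12 (cv2) and the standard library are available. Lean on these libraries where they do the work, as an engineer would, in place of code of your own. Each camera call takes 0.05 s, during which the arm holds its last target. There are 200 camera calls.

## Working session

There is one attempt and no reset: what is moved stays moved. The work goes in short steps, Python scripts to look and compute and a tool call to move; the robot and the scene stay as the last step left them, time stands still between calls to the robot, and variables do not carry over. Pictures are saved under pics/ and viewed, at most 10 in all, crops included, and the job is handed in when it is done.

Besides the shell and the picture viewer there is one more tool, called after "Call:" as name(argument=value, ...) on one line, values as JSON. send_rows: Moves the arm, as the interface text tells. Its arguments: {"type":"object","properties":{"slide":{"type":"array","items":{"type":"array","items":{"type":"number"}}},"angular":{"type":"array","items":{"type":"array","items":{"type":"number"}}},"grip":{"type":"number"},"force":{"type":"number"}},"required":["slide","angular"]}

```bash
mkdir -p pics
cat > h.py <<'E'
import numpy as np, cv2
from plant import robot
from scipy.spatial.transform import Rotation as R
def rot(q): q=np.array(q); return R.from_quat(np.r_[q[1:],q[0]]).as_matrix()
def att(a):
    a=np.array(a,float)
    return a if a.shape==(3,3) else rot(a)
def save(d,n,crop=None,s=1):
    p=d["pixels"][:,:,::-1]
    if crop: x0,y0,x1,y1=crop; p=p[y0:y1,x0:x1]
    cv2.imwrite(f"pics/{n}.png",cv2.resize(p,None,fx=s,fy=s,interpolation=cv2.INTER_CUBIC))
def ray(d,uv):
    r=np.linalg.inv(d["mtx"])@np.r_[uv,1]; return att(d["attitude"])@r
def onz(d,uv,z):
    r=ray(d,uv); e=np.array(d["eye"]); return e+r*(z-e[2])/r[2]
def proj(d,P):
    c=att(d["attitude"]).T@(np.array(P)-d["eye"]); c=np.array(d["mtx"])@c; return c[:2]/c[2]
E
python3 - <<'E'
from h import *
import pickle
s=robot.get_state();print(s)
for n in("top","side"):
    d=robot.capture(n);save(d,n,None,1.5);pickle.dump(d,open(n+".pkl","wb"));print(n,d["mtx"],d["eye"],d["attitude"])
E
```

```text
{'clock': 0.0, 'joint_pos': array([ 1.05060293e+00,  2.77185304e-01, -2.78873374e-02,  1.26798633e+00,
        4.10191103e-05,  1.46740863e+00]), 'qd': array([-1.83913383e-05,  6.80830977e-05,  8.16111711e-05, -8.27669418e-04,
       -1.30956643e-03, -2.48414499e-04]), 'effort': array([ 9.13329168e-04, -4.45516849e+01,  2.95197970e+01,  1.62907247e-02,
        1.77729686e-05,  9.70957181e-07]), 'eef_pos': array([0.25264693, 0.57084821, 0.24412414]), 'eef_rot': array([-3.66569550e-04,  2.06897459e-01,  9.78361979e-01, -1.07048696e-03]), 'wrist_force': array([ 0.32655024, -0.04749315, -0.73609143]), 'ft_torque': array([-0.01407294,  0.00274442, -0.02912504]), 'grip_force': 0.0, 'finger_gap': 1.0014348928624839}
top [[448.27690589   0.         254.97229966]
 [  0.         448.27690589 189.06279445]
 [  0.           0.           1.        ]] [ 0.34436942 -0.02217391  1.5283491 ] [-0.03297741  0.71355791 -0.69902883  0.03326108]
side [[384.48362424   0.         256.36626713]
 [  0.         384.48362424 186.65319102]
 [  0.           0.           1.        ]] [0.17706324 1.08579977 0.92436934] [ 0.056244   -0.11244875  0.88784422 -0.44263364]
```

View pics/top.png

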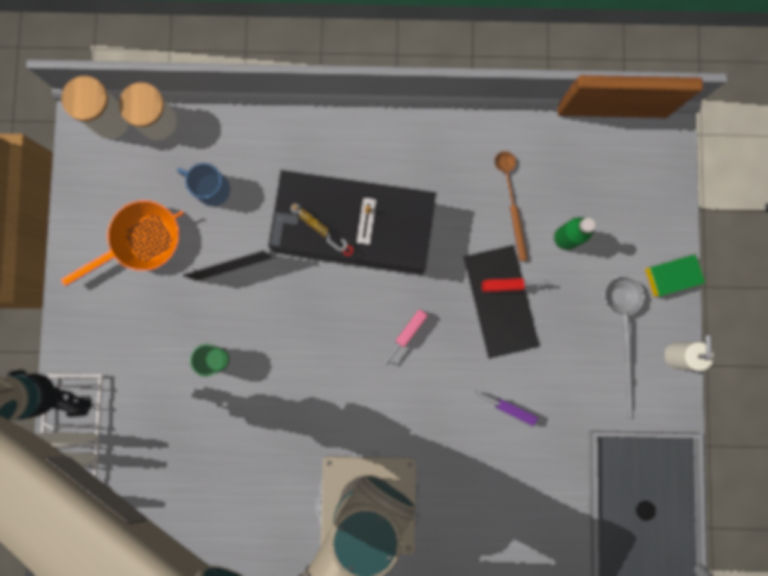

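View pics/side.png

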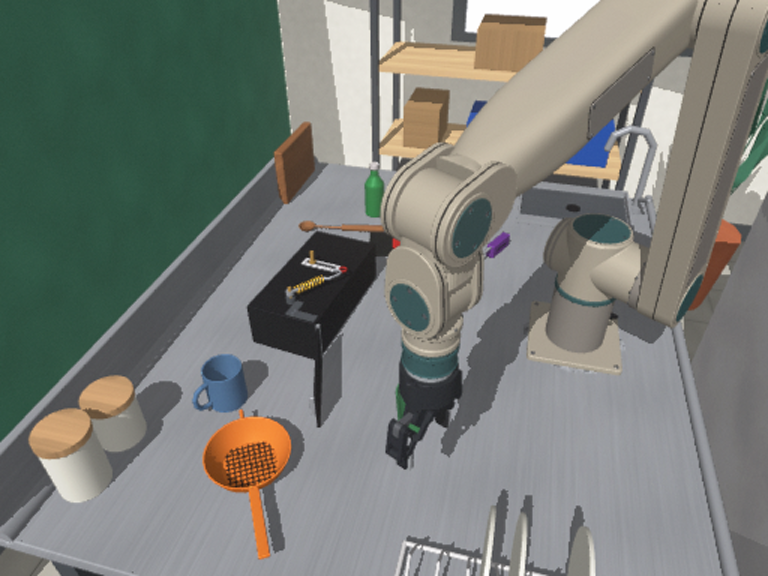

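Red handle at (503,285), pink at (411,328) and purple at (517,412) have the same shape. Only the first is red and stands on the black mat, so it is the one. I'll confirm in an enlarged crop.

Run:
```python
from h import *
import pickle
d=pickle.load(open("top.pkl","rb"))
save(d,"c1",(295,155,385,245),6); save(d,"c2",(175,105,300,190),6)
```

```text
(no output)
```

View pics/c1.png

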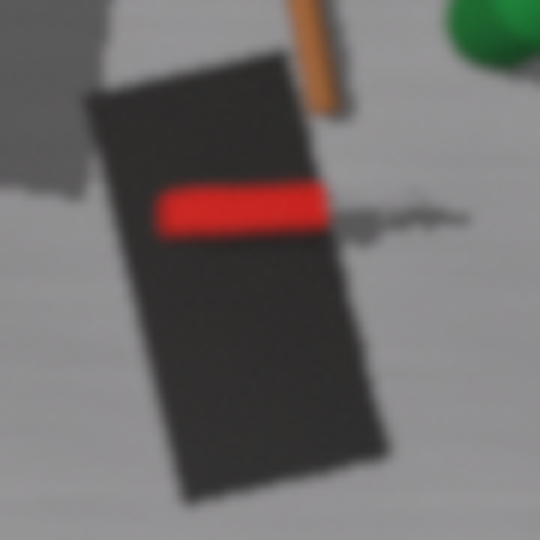

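View pics/c2.png

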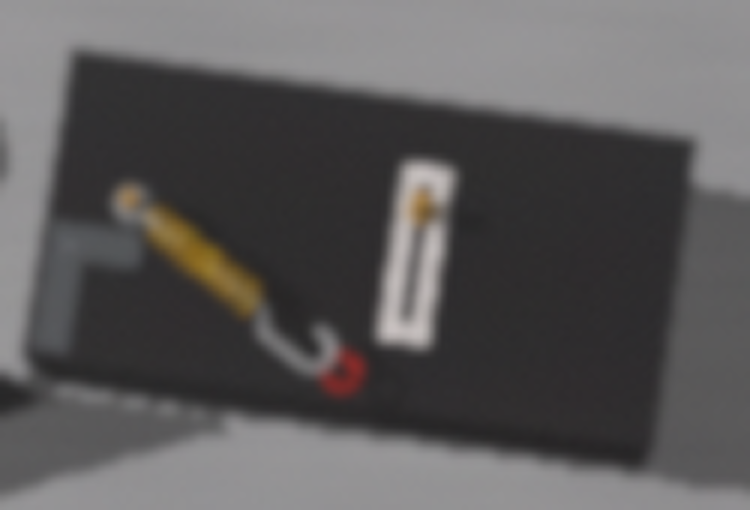

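Run:
```python
from h import *
import pickle
d=pickle.load(open("top.pkl","rb"))
def c1(u,v,z): return onz(d,(295+u/6-.4,155+v/6-.4),z)
def c2(u,v,z): return onz(d,(175+u/6-.4,105+v/6-.4),z)
for n,u,v in(("tl",160,187),("tr",327,185),("br",327,233),("bl",162,238)): print(n,c1(u,v,.046).round(4))
for n,u,v in(("m1",90,95),("m2",285,52),("m3",388,455),("m4",187,500)): print(n,c1(u,v,.006).round(4))
print("rod end",c1(430,195,.04).round(4))
for n,u,v,z in(("pivot",130,200,.136),("eye",343,372,.136),("post",424,200,.146),("slot top",428,160,.113),("slot bot",405,348,.113),("BL",75,50,.11),("BR",693,140,.11),("FR",640,460,.11),("FL",28,372,.11)): print(n,c2(u,v,z).round(4))
s=robot.get_state(); print(rot(s["eef_rot"]).round(3))
```

```text
tl [ 0.4992 -0.2414  0.046 ]
tr [ 0.5023 -0.334   0.046 ]
br [ 0.4756 -0.334   0.046 ]
bl [ 0.4709 -0.2427  0.046 ]
m1 [ 0.5554 -0.2071  0.006 ]
m2 [ 0.5825 -0.3183  0.006 ]
m3 [ 0.3542 -0.3769  0.006 ]
m4 [ 0.3266 -0.2637  0.006 ]
rod end [ 0.4985 -0.3925  0.04  ]
pivot [0.6333 0.167  0.136 ]
eye [0.5444 0.0528 0.136 ]
post [0.6344 0.0123 0.146 ]
slot top [0.6631 0.0115 0.113 ]
slot bot [0.5613 0.0214 0.113 ]
BL [0.72   0.2028 0.11  ]
BR [ 0.6776 -0.1304  0.11  ]
FR [ 0.5043 -0.1046  0.11  ]
FL [0.5447 0.2217 0.11  ]
[[-0.914  0.405 -0.001]
 [ 0.405  0.914 -0.002]
 [ 0.    -0.002 -1.   ]]
```

Crop c1 shows the red handle at (244,210), standing on the mat with its rod to the right, so it is confirmed. Crop c2 shows the pivot at (130,200), the eye at (343,372) and the post at (424,200), near the back end of the slot. Next I'll pass over the box for a wrist view.

Call:
send_rows(slide=[[-0.0327,-0.0199,-0.0077],[-0.0327,-0.0199,-0.0077],[-0.0327,-0.0199,-0.0077],[-0.0327,-0.0199,-0.0077],[-0.0327,-0.0199,-0.0077]], angular=[[0,0,0],[0,0,0],[0,0,0],[0,0,0],[0,0,0]])

```text
clock: 0.52
eef_pos: [0.3625, 0.4126, 0.2836]
eef_rot: [-0.0, 0.207, 0.978, -0.0]
wrist_force: [-0.7, 0.1, -0.1]
finger_gap: 0.999
grip_force: 0.0
```

Call:
send_rows(slide=[[-0.0327,-0.0199,-0.0077],[-0.0327,-0.0199,-0.0077],[-0.0327,-0.0199,-0.0077],[-0.0327,-0.0199,-0.0077],[-0.0327,-0.0199,-0.0077]], angular=[[0,0,0],[0,0,0],[0,0,0],[0,0,0],[0,0,0]])

```text
clock: 0.93
eef_pos: [0.4718, 0.2553, 0.3223]
eef_rot: [-0.0, 0.207, 0.978, -0.0]
wrist_force: [0.7, 0.3, -0.1]
finger_gap: 0.999
grip_force: 0.0
```

Call:
send_rows(slide=[[-0.0327,-0.0199,-0.0077],[-0.0327,-0.0199,-0.0077],[-0.0327,-0.0199,-0.0077],[-0.0327,-0.0199,-0.0077],[-0.0327,-0.0199,-0.0077]], angular=[[0,0,0],[0,0,0],[0,0,0],[0,0,0],[0,0,0]])

```text
clock: 1.35
eef_pos: [0.5812, 0.0982, 0.3607]
eef_rot: [-0.0, 0.207, 0.978, -0.0]
wrist_force: [-0.5, 0.6, 0.3]
finger_gap: 1.004
grip_force: 0.0
```

Call:
send_rows(slide=[[0,0,0],[0,0,0],[0,0,0]], angular=[[0,0,0],[0,0,0],[0,0,0]])

```text
clock: 1.6
eef_pos: [0.5802, 0.1, 0.3601]
eef_rot: [-0.001, 0.207, 0.978, 0.0]
wrist_force: [-0.1, -0.7, -1.0]
finger_gap: 1.001
grip_force: 0.0
```

```bash
cat >> h.py <<'E'
import pickle
def wrist(n=None):
    s=robot.get_state(); d=robot.capture("wrist"); M=np.array(d["mount"]); A=rot(s["eef_rot"])
    d=dict(pixels=d["pixels"],mtx=np.array(d["mtx"]),attitude=A@M[:3,:3],eye=s["eef_pos"]+A@M[:3,3],state=s)
    if n: pickle.dump(d,open(n+".pkl","wb"))
    return d
E
python3 - <<'E'
from h import *
d=wrist("w1");save(d,"w1",None,1.5);print(d["state"]["eef_pos"],d["state"]["clock"],d["eye"],d["attitude"].round(3))
for P in([.631,.166,.136],[.5444,.0528,.136],[.6344,.0123,.146]):print(proj(d,P)*1.5)
E
```

```text
[0.58016505 0.10003681 0.36005452] 1.6 [0.50885111 0.13197891 0.48779484] [[ 0.405  0.871  0.277]
 [ 0.914 -0.385 -0.125]
 [-0.002  0.303 -0.953]]
[470.7654831  266.78991822]
[318.4334057  230.82799753]
[321.28853824 336.10634691]
```

View pics/w1.png

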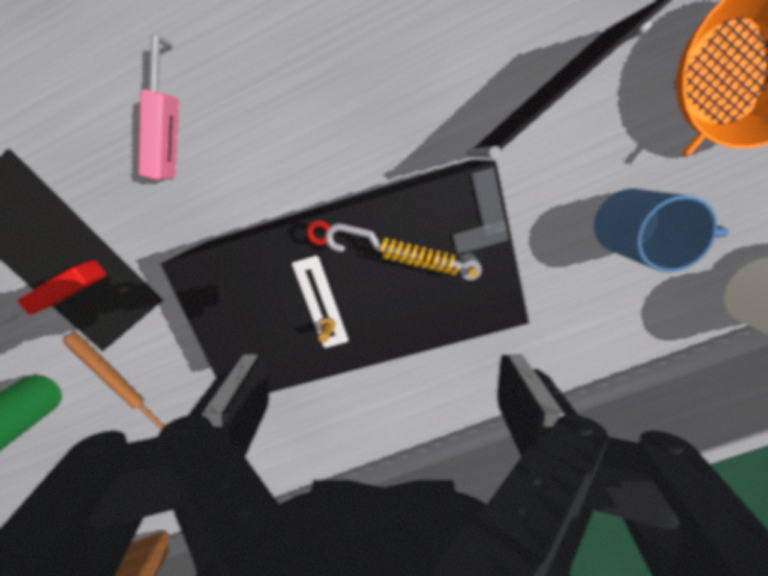

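The wrist view shows the eye at (319,232), the pivot at (470,268) and the post at about (326,328), in line with the top-camera estimates. One crop will give me the exact post position.

Run:
```python
from h import *
d=pickle.load(open("w1.pkl","rb"));save(d,"c3",(185,140,335,240),5)
```

```text
(no output)
```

View pics/c3.png

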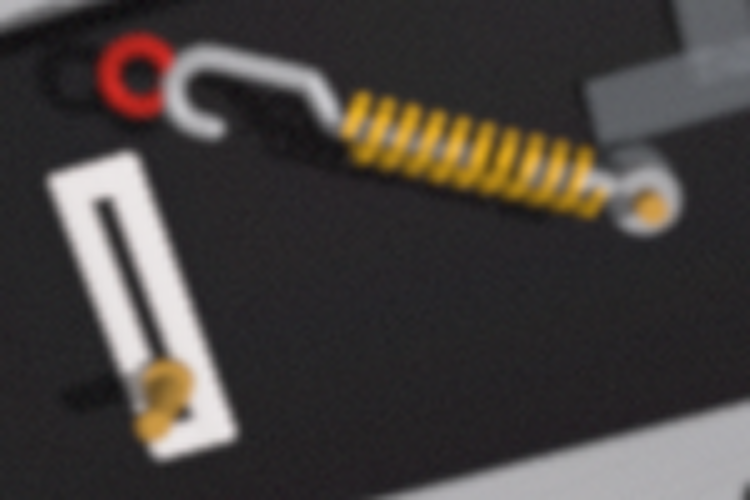

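Run:
```python
from h import *
d=pickle.load(open("w1.pkl","rb"))
c=lambda u,v,z: onz(d,(185+u/5-.4,140+v/5-.4),z).round(4)
print("post",c(152,427,.146),"flange",c(165,383,.116),"eye",c(138,76,.136),"pin",c(653,208,.142),"ring",c(645,198,.136))
print("slot",c(105,200,.113),c(182,415,.113),"plate corners",[c(*p,.113) for p in((48,178),(135,152),(238,435),(160,460))])
f=lambda u,v,z: onz(d,(u/1.5-.33,v/1.5-.33),z).round(4)
print("handle top corners",f(20,295,.046),f(98,262,.046),f(106,276,.046),f(30,313,.02))
print("box",f(163,264,.11),f(495,160,.11),f(528,322,.11))
```

```text
post [0.6362 0.0127 0.146 ] flange [0.6357 0.0125 0.116 ] eye [0.5455 0.0521 0.136 ] pin [0.6341 0.1655 0.142 ] ring [0.6327 0.165  0.136 ]
slot [0.5769 0.0214 0.113 ] [0.6486 0.0116 0.113 ] plate corners [array([0.5642, 0.0092, 0.113 ]), array([0.5675, 0.036 , 0.113 ]), array([0.6618, 0.0245, 0.113 ]), array([ 0.6597, -0.0016,  0.113 ])]
handle top corners [ 0.4782 -0.3255  0.046 ] [ 0.4823 -0.2165  0.046 ] [ 0.5    -0.2181  0.046 ] [ 0.501  -0.3568  0.02  ]
box [ 0.5138 -0.1085  0.11  ] [0.5534 0.2231 0.11  ] [0.7189 0.202  0.11  ]
```

Call:
send_rows(slide=[[0,0,0],[0,0,0],[0,0,0],[0,0,0],[0,0,0]], angular=[[0,0,7.08],[0,0,7.08],[0,0,7.08],[0,0,7.08],[0,0,7.08]])

```text
clock: 2.07
eef_pos: [0.5794, 0.1017, 0.3604]
eef_rot: [-0.001, 0.496, 0.868, -0.0]
wrist_force: [-0.1, -0.0, 0.6]
finger_gap: 1.003
grip_force: 0.0
```

Call:
send_rows(slide=[[0,0,0],[0,0,0],[0,0,0],[0,0,0]], angular=[[0,0,7.08],[0,0,7.08],[0,0,7.08],[0,0,7.08]])

```text
clock: 2.4
eef_pos: [0.5794, 0.1017, 0.3604]
eef_rot: [-0.0, 0.693, 0.721, -0.0]
wrist_force: [0.0, 0.3, -1.7]
finger_gap: 1.001
grip_force: 0.0
```

Call:
send_rows(slide=[[-0.0321,-0.0089,0.0175],[-0.0321,-0.0089,0.0175],[-0.0321,-0.0089,0.0175],[-0.0321,-0.0089,0.0175],[-0.0321,-0.0089,0.0175]], angular=[[0,0,0],[0,0,0],[0,0,0],[0,0,0],[0,0,0]])

```text
clock: 2.82
eef_pos: [0.5416, -0.0615, 0.2724]
eef_rot: [-0.0, 0.691, 0.723, -0.0]
wrist_force: [0.8, -1.0, 0.0]
finger_gap: 1.003
grip_force: 0.0
```

Call:
send_rows(slide=[[-0.0321,-0.0089,0.0175],[-0.0321,-0.0089,0.0175],[-0.0321,-0.0089,0.0175],[-0.0321,-0.0089,0.0175],[-0.0321,-0.0089,0.0175]], angular=[[0,0,0],[0,0,0],[0,0,0],[0,0,0],[0,0,0]])

```text
clock: 3.23
eef_pos: [0.5044, -0.2238, 0.185]
eef_rot: [-0.0, 0.691, 0.723, 0.0]
wrist_force: [0.9, -1.0, 0.7]
finger_gap: 1.002
grip_force: 0.0
```

Call:
send_rows(slide=[[-0.0321,-0.0089,0.0175],[-0.0321,-0.0089,0.0175],[0,0,0],[0,0,0]], angular=[[0,0,0],[0,0,0],[0,0,0],[0,0,0]])

```text
clock: 3.57
eef_pos: [0.4888, -0.2883, 0.1493]
eef_rot: [-0.002, 0.692, 0.721, 0.0]
wrist_force: [0.4, 0.5, 0.4]
finger_gap: 1.003
grip_force: 0.0
```

Run:
```python
from h import *
d=wrist("w2");save(d,"w2",None,1.5);print(d["state"]["eef_pos"],d["state"]["clock"],rot(d["state"]["eef_rot"]).round(3),d["eye"])
```

```text
[ 0.4888337  -0.28834674  0.14926572] 3.5667 [[-0.041  0.999 -0.003]
 [ 0.999  0.041  0.003]
 [ 0.003 -0.003 -1.   ]] [ 0.48596226 -0.21021897  0.27707605]
```

View pics/w2.png

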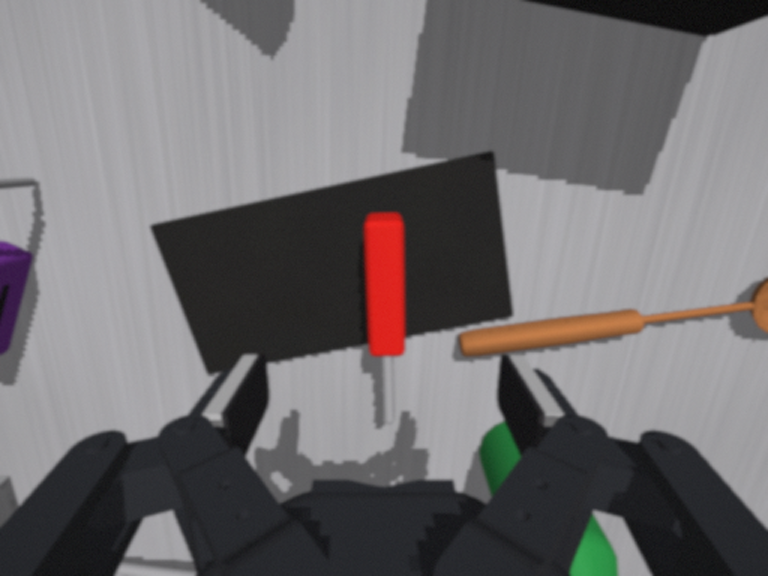

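Run:
```python
from h import *
d=pickle.load(open("w2.pkl","rb"));f=lambda u,v,z: onz(d,(u/1.5-.33,v/1.5-.33),z)
a=f(385,221,.046);b=f(388,355,.046);r=f(390,424,.044);print(a,b,np.linalg.norm(b-a),r)
m=(a+b)/2;x=(b-a)/np.linalg.norm(b-a);print(m,np.degrees(np.arctan2(x[1],x[0])),np.linalg.norm(r-m),np.degrees(np.arctan2(*(r-m)[[1,0]])))
s=d["state"];print(rot(s["eef_rot"]).T@(m-s["eef_pos"]))
```

```text
[ 0.48781235 -0.24668277  0.046     ] [ 0.49349723 -0.33370062  0.046     ] 0.08720334724996441 [ 0.49737669 -0.38828864  0.044     ]
[ 0.49065479 -0.2901917   0.046     ] -86.2621722400236 0.0983473119454173 -86.08004588914606
[-0.00220152  0.00201158  0.1032552 ]
```

The view shows the red handle from (385,221) to (388,355) with its rod end at (390,424), centred between the fingers. Descending and gripping now.

Call:
send_rows(slide=[[-0.002,0.002,0.03],[0,0,0.03],[0,0,0.03],[0,0,0.02],[0,0,0.011]], angular=[[0,0,-1.4],[0,0,0],[0,0,0],[0,0,0],[0,0,0]])

```text
clock: 4.03
eef_pos: [0.4916, -0.288, 0.028]
eef_rot: [-0.002, 0.682, 0.731, 0.0]
wrist_force: [0.4, 0.3, -0.4]
finger_gap: 1.003
grip_force: 0.0
```

Call:
send_rows(slide=[[0,0,0],[0,0,0],[0,0,0],[0,0,0],[0,0,0]], angular=[[0,0,0],[0,0,0],[0,0,0],[0,0,0],[0,0,0]], grip=-1, force=110)

```text
clock: 4.45
eef_pos: [0.4932, -0.2921, 0.0316]
eef_rot: [0.001, 0.683, 0.73, -0.0]
wrist_force: [-1.9, 0.0, 0.9]
finger_gap: 0.297
grip_force: 0.8
```

Call:
send_rows(slide=[[0,0,0],[0,0,0],[0,0,0],[0,0,0],[0,0,0]], angular=[[0,0,0],[0,0,0],[0,0,0],[0,0,0],[0,0,0]])

```text
clock: 4.87
eef_pos: [0.4935, -0.2923, 0.0318]
eef_rot: [0.002, 0.683, 0.73, 0.0]
wrist_force: [-0.1, 0.5, 5.9]
finger_gap: 0.262
grip_force: 108.8
```

Call:
send_rows(slide=[[0,0,-0.01],[0,0,-0.02],[0,0,-0.03],[0,0,-0.035],[0,0,-0.035]], angular=[[0,0,0],[0,0,0],[0,0,0],[0,0,0],[0,0,0]])

```text
clock: 5.28
eef_pos: [0.4912, -0.2906, 0.161]
eef_rot: [-0.001, 0.683, 0.73, -0.0]
wrist_force: [1.1, -0.6, -1.7]
finger_gap: 0.263
grip_force: 107.8
```

Call:
send_rows(slide=[[0,0,-0.03],[0,0,-0.03],[0,0,-0.03],[0,0,0],[0,0,0]], angular=[[0,0,0],[0,0,0],[0,0,0],[0,0,0],[0,0,0]])

```text
clock: 5.7
eef_pos: [0.4933, -0.2922, 0.2528]
eef_rot: [0.003, 0.683, 0.73, 0.0]
wrist_force: [-0.5, 0.1, -1.9]
finger_gap: 0.256
grip_force: 107.9
```

Call:
send_rows(slide=[[0,0,0],[0,0,0],[0,0,0],[0,0,0],[0,0,0]], angular=[[0,0,0],[0,0,0],[0,0,0],[0,0,0],[0,0,0]])

```text
clock: 6.12
eef_pos: [0.4917, -0.2909, 0.2486]
eef_rot: [-0.001, 0.683, 0.73, -0.0]
wrist_force: [0.9, 0.6, -1.7]
finger_gap: 0.264
grip_force: 107.9
```

Run:
```python
from h import *
s=robot.get_state();print(s)
d=wrist("w3");save(d,"w3",None,1.5)
for n in("mid","tip"): pass
A=rot(s["eef_rot"])
# expected pixels of rod end top / prong end in tool coords
for P in([-.095,0,.0058+.018],[-.095,0,.0058-.014],[-.045,0,.0058-.020]): print((proj(d,s["eef_pos"]+A@np.array(P))*1.5).round(1))
```

```text
{'clock': 6.1167, 'joint_pos': array([-6.47414720e-01,  1.81394978e-01, -1.39535814e-01,  1.25214045e+00,
        4.11426045e-05,  8.57083531e-01]), 'qd': array([-0.00120941, -0.00201342,  0.00849759, -0.00199081,  0.00133531,
        0.00135041]), 'effort': array([-1.04622479e-03, -4.00447404e+01,  2.99397451e+01,  1.38998157e-02,
       -1.35210715e-02,  5.48514970e-05]), 'eef_pos': array([ 0.49166853, -0.29088956,  0.24859073]), 'eef_rot': array([-1.13336403e-03,  6.83282270e-01,  7.30153440e-01, -9.85678866e-05]), 'wrist_force': array([ 0.86570178,  0.63600894, -1.74092634]), 'ft_torque': array([-0.02465989, -0.00113949, -0.00667302]), 'grip_force': 107.85623788833618, 'finger_gap': 0.2636136281314358}
[382.7 519.9]
[382.6 586.8]
[382.7 506.5]
```

View pics/w3.png

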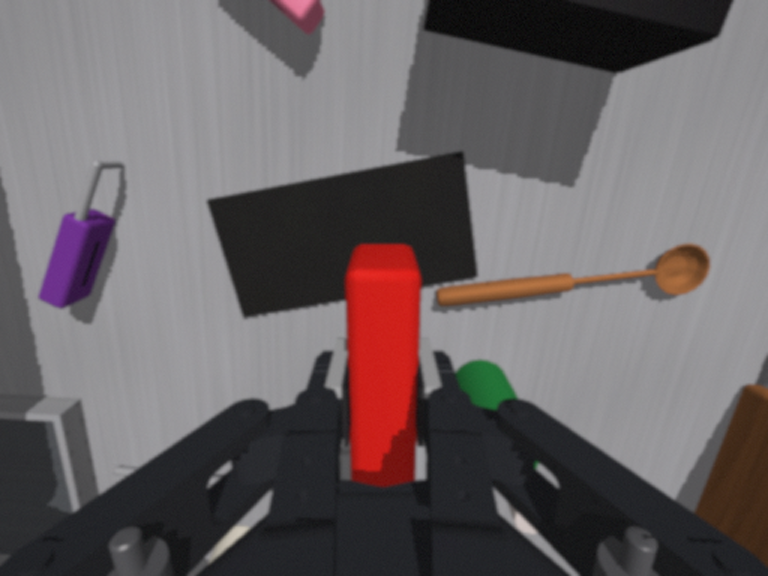

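```bash
python3 - <<'E'
from h import *
from scipy.optimize import least_squares
d=pickle.load(open("w3.pkl","rb"));s=d["state"];A=rot(s["eef_rot"])
pr=lambda P: proj(d,s["eef_pos"]+A@np.array(P))*1.5+.5
def pts(q):
    x,y,z,w=q; c,sn=np.cos(w),np.sin(w)
    L=[(.045,-.012,-.02),(.045,.012,-.02),(.045,-.012,.02),(.045,.012,.02),(-.045,-.012,-.02),(-.045,.012,-.02)]
    return np.array([pr([x+c*a-sn*b,y+sn*a+c*b,z+e]) for a,b,e in L])
obs=np.array([(348,276),(420,276),(354,245),(414,245),(351,480),(415,480)])
f=lambda q:(pts(q)-obs)[np.array([1,1,1,1,1,1],bool)].ravel()
r=least_squares(f,[0,0,.006,0]);print(r.x,r.fun.reshape(-1,2).round(1))
E
for i in 1; do python3 -c "
from h import *
print(robot.get_state()['eef_pos'])"; done
```

```text
[-5.55993479e-03  9.04236543e-05  2.34744273e-02  3.48586833e-03] [[ 1.2 -3. ]
 [-1.2 -2.7]
 [ 2.7  2.1]
 [-2.9  2.4]
 [ 3.1  1.2]
 [-3.   1.4]]
[ 0.49181178 -0.29097948  0.2488431 ]
```

Call:
send_rows(slide=[[0,0,0]], angular=[[0,0,0]])

```text
clock: 6.25
eef_pos: [0.492, -0.2911, 0.2493]
eef_rot: [-0.0, 0.683, 0.73, -0.0]
wrist_force: [-0.7, 0.1, -1.1]
finger_gap: 0.259
grip_force: 107.9
```

Call:
send_rows(slide=[[0,0,0]], angular=[[0,0,0]])

```text
clock: 6.33
eef_pos: [0.4922, -0.2912, 0.2496]
eef_rot: [-0.0, 0.683, 0.73, -0.0]
wrist_force: [0.4, -0.9, -0.7]
finger_gap: 0.259
grip_force: 107.9
```

Call:
send_rows(slide=[[0,0,0],[0,0,0]], angular=[[0,0,0],[0,0,0]])

```text
clock: 6.5
eef_pos: [0.4922, -0.2913, 0.2498]
eef_rot: [0.0, 0.683, 0.73, 0.0]
wrist_force: [0.9, 0.0, -0.7]
finger_gap: 0.261
grip_force: 107.9
```

The view shows the red handle held centrally, from (383,245) down to the palm. Next: turn the puller by 176° and go over the eye.

Call:
send_rows(slide=[[0,0,0],[0,0,0],[0,0,0],[0,0,0],[0,0,0]], angular=[[0,0,-7.05],[0,0,-7.05],[0,0,-7.05],[0,0,-7.05],[0,0,-7.05]])

```text
clock: 6.92
eef_pos: [0.4923, -0.2913, 0.2499]
eef_rot: [0.0, 0.427, 0.904, -0.0]
wrist_force: [-1.2, 0.3, -0.1]
finger_gap: 0.262
grip_force: 107.7
```

Call:
send_rows(slide=[[0,0,0],[0,0,0],[0,0,0],[0,0,0],[0,0,0]], angular=[[0,0,-7.05],[0,0,-7.05],[0,0,-7.05],[0,0,-7.05],[0,0,-7.05]])

```text
clock: 7.33
eef_pos: [0.4922, -0.2913, 0.2499]
eef_rot: [0.0, 0.134, 0.991, -0.0]
wrist_force: [0.0, 0.2, -0.6]
finger_gap: 0.264
grip_force: 107.7
```

Call:
send_rows(slide=[[0,0,0],[0,0,0],[0,0,0],[0,0,0],[0,0,0]], angular=[[0,0,-7.05],[0,0,-7.05],[0,0,-7.05],[0,0,-7.05],[0,0,-7.05]])

```text
clock: 7.75
eef_pos: [0.4922, -0.2913, 0.2499]
eef_rot: [0.0, -0.173, 0.985, -0.0]
wrist_force: [-0.4, -0.5, -1.8]
finger_gap: 0.26
grip_force: 107.7
```

Call:
send_rows(slide=[[0,0,0],[0,0,0],[0,0,0],[0,0,0],[0,0,0]], angular=[[0,0,-7.05],[0,0,-7.05],[0,0,-7.05],[0,0,-7.05],[0,0,-7.05]])

```text
clock: 8.17
eef_pos: [0.4922, -0.2913, 0.2499]
eef_rot: [0.0, -0.463, 0.886, -0.0]
wrist_force: [0.7, 0.9, -1.1]
finger_gap: 0.263
grip_force: 107.7
```

Call:
send_rows(slide=[[0,0,0],[0,0,0],[0,0,0],[0,0,0],[0,0,0]], angular=[[0,0,-7.05],[0,0,-7.05],[0,0,-7.05],[0,0,-7.05],[0,0,-7.05]])

```text
clock: 8.58
eef_pos: [0.4923, -0.2913, 0.2499]
eef_rot: [0.0, 0.71, -0.705, 0.0]
wrist_force: [-1.0, -0.5, -2.1]
finger_gap: 0.261
grip_force: 107.7
```

Call:
send_rows(slide=[[-0.0311,-0.0067,0.0],[-0.0311,-0.0067,0.0],[-0.0311,-0.0067,0.0],[-0.0311,-0.0067,0.01],[-0.0311,-0.0067,0.01]], angular=[[0,0,0],[0,0,0],[0,0,0],[0,0,0],[0,0,0]])

```text
clock: 9.0
eef_pos: [0.5264, -0.1348, 0.2307]
eef_rot: [-0.001, 0.707, -0.707, 0.001]
wrist_force: [1.2, -0.0, -1.4]
finger_gap: 0.26
grip_force: 107.9
```

Call:
send_rows(slide=[[-0.0311,-0.0067,0.02],[-0.0311,-0.0067,0.02],[-0.0311,-0.0067,0.01],[0,0,0],[0,0,0]], angular=[[0,0,0],[0,0,0],[0,0,0],[0,0,0],[0,0,0]])

```text
clock: 9.42
eef_pos: [0.5451, -0.0409, 0.179]
eef_rot: [0.001, 0.709, -0.706, -0.001]
wrist_force: [0.1, -0.7, -0.2]
finger_gap: 0.262
grip_force: 108.0
```

Call:
send_rows(slide=[[0,0,0],[0,0,0],[0,0,0],[0,0,0],[0,0,0]], angular=[[0,0,0],[0,0,0],[0,0,0],[0,0,0],[0,0,0]])

```text
clock: 9.83
eef_pos: [0.5458, -0.0434, 0.1803]
eef_rot: [0.0, -0.707, 0.707, -0.0]
wrist_force: [0.5, 0.1, -1.0]
finger_gap: 0.263
grip_force: 108.0
```

Run:
```python
from h import *
s=robot.get_state();print(s["clock"],s["eef_pos"],s["wrist_force"],rot(s["eef_rot"]).round(3))
t=robot.capture("top");d=robot.capture("side")
pickle.dump((s,t,d),open("p4.pkl","wb"))
print(robot.get_state()["eef_pos"])
e=[.5455,.052,.136];print(proj(t,e),proj(d,e))
a,b=[ (p["pixels"],proj(p,e).astype(int)) for p in (t,d)]
im=[cv2.resize(i[v-30:v+30,u-33:u+33],None,fx=6,fy=6,interpolation=cv2.INTER_CUBIC) for i,(u,v) in (a,b)]
cv2.imwrite("pics/ts4.png",np.hstack(im)[:,:,::-1]);print([ (u-33,v-30) for _,(u,v) in(a,b)])
```

```text
9.8333 [ 0.54581226 -0.04339403  0.18032501] [ 0.4626697   0.10904094 -1.03214973] [[-0.001 -1.     0.001]
 [-1.     0.001 -0.   ]
 [ 0.    -0.001 -1.   ]]
[ 0.54563737 -0.04303895  0.18004754]
[232.02345707 166.26571428] [228.22044768 178.61477307]
[(np.int64(199), np.int64(136)), (np.int64(195), np.int64(148))]
```

View pics/ts4.png

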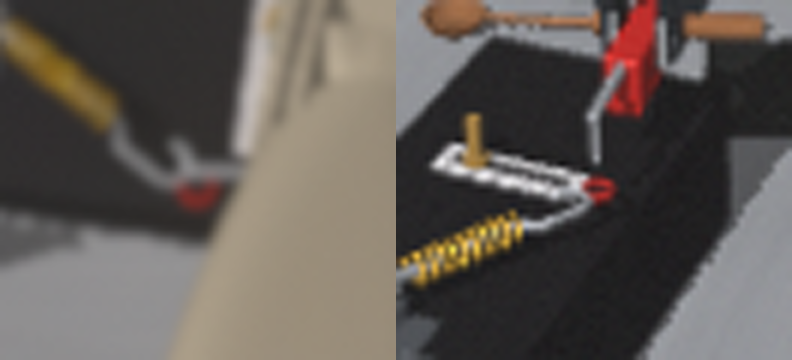

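Run:
```python
from h import *
s,t,d=pickle.load(open("p4.pkl","rb"))
f=lambda u,v,z:onz(d,(195+u/6-.4,148+v/6-.4),z)
zp=.1803-.024
for z in(zp-.003,zp,zp+.003): print("prong side",f(201,163,z).round(4))
print("prong top side view",f(200,117,zp+.025).round(4),"eye",f(203.5,188,.136).round(4))
g=lambda u,v,z:onz(t,(199+u/6-.4,136+v/6-.4),z).round(4)
print("rod axis",g(225,171,.188),"hook-ish prong end",g(183,165,.188),"eye bottom edge",g(197,211,.136), "eye c",g(197,193,.136))
P=[.5458,.0507,zp]
print("pred side",(proj(d,P)-[195,148]+.4)*6,"pred top(rod)",(proj(t,[.5458,.0507,.188])-[199,136]+.4)*6,(proj(t,[.5458,.0507,zp])-[199,136]+.4)*6)
```

```text
prong side [0.5448 0.053  0.1533]
prong side [0.5434 0.057  0.1563]
prong side [0.542  0.061  0.1593]
prong top side view [0.546  0.047  0.1813] eye [0.5439 0.0536 0.136 ]
rod axis [0.5448 0.0371 0.188 ] hook-ish prong end [0.5474 0.0583 0.188 ] eye bottom edge [0.5312 0.0535 0.136 ] eye c [0.5407 0.0537 0.136 ]
pred side [200.36027189 156.31169475] pred top(rod) [198.01232987 168.55481867] [201.12391909 177.78402717]
```

Left half (top view): the rod ends at about (185,168), over the eye at (197,193). Right half (side view): the prong end at (597,163) is right above the eye at (600,188). I'll lower it with the force watched.

Call:
send_rows(slide=[[0,0,0.006],[0,0,0.006],[0,0,0.004],[0,0,0],[0,0,0]], angular=[[0,0,0],[0,0,0],[0,0,0],[0,0,0],[0,0,0]])

```text
clock: 10.35
eef_pos: [0.545, -0.0423, 0.163]
eef_rot: [0.0, 0.707, -0.707, -0.001]
wrist_force: [0.3, 0.7, -1.0]
finger_gap: 0.263
grip_force: 108.0
```

Call:
send_rows(slide=[[0,0,0.002],[0,0,0.002],[0,0,0.002],[0,0,0.001],[0,0,0]], angular=[[0,0,0],[0,0,0],[0,0,0],[0,0,0],[0,0,0]])

```text
clock: 10.77
eef_pos: [0.5454, -0.0424, 0.1565]
eef_rot: [0.0, 0.707, -0.707, -0.0]
wrist_force: [-0.7, 0.4, -2.2]
finger_gap: 0.259
grip_force: 108.0
```

Run:
```python
from h import *
s=robot.get_state();print(s["eef_pos"],s["wrist_force"])
d=robot.capture("side");pickle.dump((s,d),open("p5.pkl","wb"))
save(d,"s5",(200,140,265,190),10);print(robot.get_state()["wrist_force"])
```

```text
[ 0.54537622 -0.04238428  0.1565161 ] [-0.71767954  0.42389558 -2.16018898]
[-0.21785386 -0.37289856 -1.11922185]
```

View pics/s5.png

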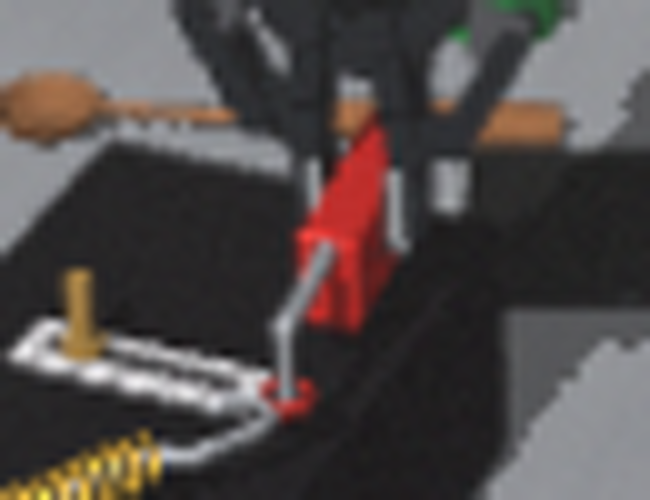

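The prong stands in the red ring at (288,397), with no contact force. Going down to the working depth, then a first small outward pull.

Call:
send_rows(slide=[[0,0,0.002],[0,0,0.002],[0,0,0.002],[0,0,0.0015],[0,0,0]], angular=[[0,0,0],[0,0,0],[0,0,0],[0,0,0],[0,0,0]])

```text
clock: 11.23
eef_pos: [0.5452, -0.0423, 0.1488]
eef_rot: [0.0, 0.707, -0.707, -0.0]
wrist_force: [1.2, -0.6, -2.6]
finger_gap: 0.261
grip_force: 108.0
```

Call:
send_rows(slide=[[0,0,0],[0,0,0],[0,0,0],[0,0,0]], angular=[[0,0,0],[0,0,0],[0,0,0],[0,0,0]])

```text
clock: 11.57
eef_pos: [0.5457, -0.0425, 0.1494]
eef_rot: [-0.0, 0.707, -0.707, 0.0]
wrist_force: [0.4, -0.5, -1.9]
finger_gap: 0.261
grip_force: 108.0
```

Run:
```python
from h import *
F=[]
for i in range(6):
    s=robot.get_state();F.append(s["wrist_force"]);robot.capture("side") 
print(s["eef_pos"],np.mean(F,0),np.std(F,0))
```

```text
[ 0.5456344  -0.04243451  0.14939159] [-0.01828352  0.0342634  -1.30125364] [0.40854589 0.32065112 0.49595393]
```

Call:
send_rows(slide=[[0.0027,0.0022,0],[0.0026,0.0021,0],[0.0038,-0.0056,0],[0.0037,-0.0056,0],[0.0037,-0.0055,0]], angular=[[0,0,0],[0,0,0],[0,0,0],[0,0,0],[0,0,0]])

```text
clock: 12.28
eef_pos: [0.5589, -0.0593, 0.1494]
eef_rot: [-0.0, 0.707, -0.707, 0.0]
wrist_force: [1.3, 1.1, -1.0]
finger_gap: 0.261
grip_force: 107.9
```

Call:
send_rows(slide=[[0.0031,-0.0063,0],[0.0031,-0.0063,0],[0.003,-0.0062,0],[0,0,0],[0,0,0]], angular=[[0,0,0],[0,0,0],[0,0,0],[0,0,0],[0,0,0]])

```text
clock: 12.7
eef_pos: [0.5774, -0.0683, 0.1493]
eef_rot: [-0.0, 0.707, -0.707, 0.0]
wrist_force: [0.6, 1.7, -1.2]
finger_gap: 0.263
grip_force: 108.0
```

Call:
send_rows(slide=[[0.0024,-0.0075,0],[0.0024,-0.0075,0],[0.0023,-0.0075,0],[0,0,0],[0,0,0]], angular=[[0,0,0],[0,0,0],[0,0,0],[0,0,0],[0,0,0]])

```text
clock: 13.12
eef_pos: [0.6, -0.0754, 0.1493]
eef_rot: [-0.0, 0.707, -0.707, 0.0]
wrist_force: [0.2, 1.6, -0.7]
finger_gap: 0.263
grip_force: 108.0
```

```bash
cat >> h.py <<'E'
def sense(n=8):
    F=[];P=[]
    for i in range(n):
        s=robot.get_state();F.append(s["wrist_force"]);P.append(s["eef_pos"]);robot.capture("side")
    print("t",round(s["clock"],2),"pos",np.mean(P,0).round(4),"F",np.mean(F,0).round(2),"sd",np.std(F,0).round(2)); return np.mean(P,0),np.mean(F,0)
E
python3 -c "
from h import *
sense()"
```

```text
t 13.47 pos [ 0.5992 -0.0751  0.1493] F [ 0.15  1.71 -0.95] sd [0.45 0.4  0.42]
```

Call:
send_rows(slide=[[0.004,0.0009,0],[0.005,0.0012,0],[0.005,0.0012,0],[0.005,0.0011,0],[0.0005,0.0001,0]], angular=[[0,0,0],[0,0,0],[0,0,0],[0,0,0],[0,0,0]])

```text
clock: 13.93
eef_pos: [0.5945, -0.0953, 0.1492]
eef_rot: [0.0, -0.707, 0.707, 0.0]
wrist_force: [0.9, 4.0, -1.9]
finger_gap: 0.259
grip_force: 108.0
```

Call:
send_rows(slide=[[0.004,0.0009,0],[0.004,0.0009,0],[0.003,0.0008,0],[0,0,0],[0,0,0]], angular=[[0,0,0],[0,0,0],[0,0,0],[0,0,0],[0,0,0]])

```text
clock: 14.35
eef_pos: [0.5922, -0.1051, 0.1492]
eef_rot: [-0.001, 0.707, -0.707, -0.001]
wrist_force: [1.5, 6.2, -2.0]
finger_gap: 0.257
grip_force: 108.0
```

```bash
python3 -c "
from h import *
sense(12)"
```

```text
t 14.9 pos [ 0.5922 -0.105   0.1491] F [ 1.31  6.06 -1.8 ] sd [0.45 0.45 0.59]
```

Call:
send_rows(slide=[[0.003,0.0007,0],[0.003,0.0007,0],[0.003,0.0007,0],[0.0017,0.0004,0],[0,0,0]], angular=[[0,0,0],[0,0,0],[0,0,0],[0,0,0],[0,0,0]])

```text
clock: 15.37
eef_pos: [0.5897, -0.1154, 0.149]
eef_rot: [-0.001, 0.707, -0.707, -0.001]
wrist_force: [1.4, 7.8, -2.3]
finger_gap: 0.259
grip_force: 107.9
```

```bash
python3 -c "
from h import *
p,F=sense(12);f=np.hypot(*F[:2]);print(f,(f-1.4)/.14,p[:2]+[0,.094]-[.633,.165],np.hypot(*(p[:2]+[0,.094]-[.633,.165])))"
```

```text
t 15.92 pos [ 0.5898 -0.1151  0.149 ] F [ 1.69  7.52 -1.89] sd [0.45 0.39 0.46]
7.710513437693179 45.07509598352271 [-0.04324199 -0.1861077 ] 0.1910652881778738
```

Call:
send_rows(slide=[[0.0008,-0.0034,0],[0.0007,-0.0034,0],[0.0006,-0.0033,0],[0.0005,-0.0033,0],[0.0004,-0.0033,0]], angular=[[0,0,0],[0,0,0],[0,0,0],[0,0,0],[0,0,0]])

```text
clock: 16.38
eef_pos: [0.6061, -0.1179, 0.1489]
eef_rot: [-0.001, 0.708, -0.707, -0.002]
wrist_force: [2.0, 7.7, -1.9]
finger_gap: 0.262
grip_force: 107.9
```

Call:
send_rows(slide=[[0.0004,-0.0034,0],[0.0004,-0.0034,0],[0.0003,-0.0033,0],[0.0003,-0.0033,0],[0.0002,-0.0032,0]], angular=[[0,0,0],[0,0,0],[0,0,0],[0,0,0],[0,0,0]])

```text
clock: 16.8
eef_pos: [0.6224, -0.1193, 0.1488]
eef_rot: [-0.001, 0.708, -0.706, -0.002]
wrist_force: [1.3, 8.5, -1.2]
finger_gap: 0.262
grip_force: 108.0
```

```bash
python3 -c "
from h import *
p,F=sense(10);f=np.hypot(*F[:2]);print(f,(f-1.4)/.14,p[:2]+[0,.094]-[.633,.165],np.hypot(*(p[:2]+[0,.094]-[.633,.165])))"
```

```text
t 17.25 pos [ 0.6226 -0.1193  0.1488] F [ 0.76  7.6  -1.25] sd [0.4  0.44 0.39]
7.6377270175824075 44.555192982731484 [-0.01040773 -0.19032294] 0.1906073034288411
```

Call:
send_rows(slide=[[0.0001,-0.0025,0],[0.0001,-0.0025,0],[0,-0.0025,0],[0,-0.0025,0],[0,0,0]], angular=[[0,0,0],[0,0,0],[0,0,0],[0,0,0],[0,0,0]])

```text
clock: 17.72
eef_pos: [0.6326, -0.1195, 0.1487]
eef_rot: [-0.001, 0.708, -0.706, -0.002]
wrist_force: [1.8, 7.0, -1.1]
finger_gap: 0.26
grip_force: 108.0
```

```bash
python3 -c "
from h import *
p,F=sense(8)"
```

```text
t 18.07 pos [ 0.6323 -0.1194  0.1487] F [ 0.43  7.51 -1.32] sd [0.62 0.66 0.35]
```

Call:
send_rows(slide=[[0,-0.001,0],[0,-0.001,0],[0,0,0]], angular=[[0,0,0],[0,0,0],[0,0,0]])

```text
clock: 18.37
eef_pos: [0.6342, -0.1194, 0.1487]
eef_rot: [-0.001, 0.708, -0.706, -0.002]
wrist_force: [0.2, 8.1, -1.5]
finger_gap: 0.262
grip_force: 108.0
```

```bash
python3 -c "
from h import *
p,F=sense(8)"
```

```text
t 18.72 pos [ 0.6342 -0.1194  0.1487] F [-0.03  7.49 -1.14] sd [0.42 0.31 0.34]
```

Call:
send_rows(slide=[[0,-0.001,0],[0,-0.001,0],[0,0,0]], angular=[[0,0,0],[0,0,0],[0,0,0]])

```text
clock: 19.02
eef_pos: [0.6362, -0.1194, 0.1487]
eef_rot: [-0.001, 0.708, -0.706, -0.002]
wrist_force: [0.1, 7.0, -1.5]
finger_gap: 0.267
grip_force: 108.0
```

```bash
python3 -c "
from h import *
p,F=sense(8)"
```

```text
t 19.37 pos [ 0.6362 -0.1194  0.1487] F [-0.09  7.59 -1.09] sd [0.27 0.63 0.47]
```

Call:
send_rows(slide=[[0,-0.001,0],[0,-0.001,0],[0,0,0]], angular=[[0,0,0],[0,0,0],[0,0,0]])

```text
clock: 19.67
eef_pos: [0.6382, -0.1194, 0.1487]
eef_rot: [-0.001, 0.708, -0.706, -0.002]
wrist_force: [-0.2, 6.5, -1.3]
finger_gap: 0.259
grip_force: 108.0
```

```bash
python3 -c "
from h import *
p,F=sense(8)"
```

```text
t 20.02 pos [ 0.6381 -0.1194  0.1487] F [ 0.06  7.88 -1.29] sd [0.39 0.57 0.41]
```

Call:
send_rows(slide=[[0,-0.001,0],[0,-0.001,0],[0,0,0]], angular=[[0,0,0],[0,0,0],[0,0,0]])

```text
clock: 20.32
eef_pos: [0.6401, -0.1194, 0.1487]
eef_rot: [-0.001, 0.708, -0.706, -0.002]
wrist_force: [0.1, 7.7, -1.3]
finger_gap: 0.26
grip_force: 108.0
```

```bash
python3 -c "
from h import *
p,F=sense(8)"
```

```text
t 20.67 pos [ 0.6401 -0.1194  0.1487] F [-0.11  7.62 -0.89] sd [0.27 0.52 0.43]
```

Call:
send_rows(slide=[[0,-0.001,0],[0,-0.0005,0],[0,0,0]], angular=[[0,0,0],[0,0,0],[0,0,0]])

```text
clock: 20.97
eef_pos: [0.6415, -0.1194, 0.1486]
eef_rot: [-0.001, 0.708, -0.706, -0.002]
wrist_force: [0.6, 7.0, -1.6]
finger_gap: 0.259
grip_force: 108.0
```

```bash
python3 -c "
from h import *
p,F=sense(8)"
```

```text
t 21.32 pos [ 0.6415 -0.1193  0.1487] F [ 0.06  7.44 -1.25] sd [0.5  0.29 0.47]
```

Call:
send_rows(slide=[[0,-0.001,0],[0,-0.0005,0],[0,0,0]], angular=[[0,0,0],[0,0,0],[0,0,0]])

```text
clock: 21.62
eef_pos: [0.6425, -0.1193, 0.1485]
eef_rot: [-0.0, 0.708, -0.706, -0.003]
wrist_force: [-1.9, 7.4, -0.8]
finger_gap: 0.261
grip_force: 108.1
```

```bash
cat >> h.py <<'E'
def comps():
    d=robot.capture("side");im=d["pixels"].astype(int);r,g,b=im[...,0],im[...,1],im[...,2]
    for nm,m in(("red",(r>110)&(g<60)&(b<60)),("brass",(r>120)&(r-b>60)&(g>.55*r))):
        m=m.astype(np.uint8);m[:120]=0;m[200:]=0;m[:,:150]=0;m[:,270:]=0
        n,l,st,c=cv2.connectedComponentsWithStats(m,connectivity=8)
        for i in range(1,n):
            if st[i,4]>3:
                print(nm,st[i].tolist(),c[i].round(1),onz(d,c[i],.136).round(4))
    return d
E
python3 -c "
from h import *
p,F=sense(8);d=comps();pickle.dump(d,open('s6.pkl','wb'))
print('post top/bot pred',proj(d,[.636,.0126,.146]),proj(d,[.636,.0126,.116]),'prong',proj(d,[p[0],p[1]+.094,.136]))"
```

```text
t 21.97 pos [ 0.6425 -0.1193  0.1485] F [-1.16  7.63 -0.66] sd [0.6  0.55 0.35]
red [212, 141, 8, 18, 78] [215.8 150.2] [ 0.6501 -0.1163  0.136 ]
red [211, 163, 2, 3, 5] [211.6 164. ] [ 0.6333 -0.0208  0.136 ]
brass [185, 120, 6, 16, 53] [188.  126.3] [ 0.8312 -0.2722  0.136 ]
brass [201, 148, 9, 5, 36] [204.8 149.8] [ 0.6929 -0.109   0.136 ]
brass [251, 150, 5, 4, 15] [253.1 151.8] [ 0.5066 -0.1413  0.136 ]
brass [207, 167, 2, 4, 7] [207.4 168.3] [0.6384 0.0096 0.136 ]
brass [206, 173, 2, 3, 4] [206.8 174. ] [0.6282 0.0442 0.136 ]
brass [192, 178, 12, 16, 72] [197.6 185.5] [0.6346 0.1165 0.136 ]
post top/bot pred [207.55587222 166.54639704] [208.1844454  173.34690704] prong [209.66622871 163.00393355]
```

Contact felt (Fx −1.2 N). Backing off slightly and easing in.

Call:
send_rows(slide=[[0,0.0008,0],[0,0.0007,0],[-0.001,0,0],[-0.002,0.0001,0],[-0.002,0,0]], angular=[[0,0,0],[0,0,0],[0,0,0],[0,0,0],[0,0,0]])

```text
clock: 22.48
eef_pos: [0.6413, -0.1146, 0.1487]
eef_rot: [-0.0, 0.708, -0.706, -0.002]
wrist_force: [-0.0, 6.6, 0.3]
finger_gap: 0.26
grip_force: 108.1
```

Call:
send_rows(slide=[[-0.002,0.0001,0],[-0.002,0,0],[-0.001,0,0],[0,0,0]], angular=[[0,0,0],[0,0,0],[0,0,0],[0,0,0]])

```text
clock: 22.82
eef_pos: [0.6413, -0.1097, 0.1488]
eef_rot: [-0.0, 0.708, -0.706, -0.002]
wrist_force: [-0.1, 7.7, -1.0]
finger_gap: 0.262
grip_force: 108.1
```

```bash
python3 -c "
from h import *
p,F=sense(8)"
```

```text
t 23.17 pos [ 0.6413 -0.1099  0.1488] F [-0.29  6.6  -0.7 ] sd [0.38 0.66 0.55]
```

Call:
send_rows(slide=[[-0.0015,0,0],[-0.0015,0.0001,0],[-0.0015,0,0],[-0.0015,0,0],[0,0,0]], angular=[[0,0,0],[0,0,0],[0,0,0],[0,0,0],[0,0,0]])

```text
clock: 23.63
eef_pos: [0.6414, -0.1041, 0.1489]
eef_rot: [-0.0, 0.708, -0.706, -0.001]
wrist_force: [-0.5, 5.3, -1.8]
finger_gap: 0.26
grip_force: 108.1
```

```bash
python3 -c "
from h import *
p,F=sense(8)"
```

```text
t 23.98 pos [ 0.6414 -0.1042  0.1489] F [-0.15  5.24 -1.  ] sd [0.23 0.5  0.56]
```

Call:
send_rows(slide=[[-0.001,0,0],[-0.001,0,0],[-0.001,0,0],[0,0,0]], angular=[[0,0,0],[0,0,0],[0,0,0],[0,0,0]])

```text
clock: 24.37
eef_pos: [0.6414, -0.1024, 0.1491]
eef_rot: [0.001, 0.708, -0.707, -0.0]
wrist_force: [-2.9, 2.5, -0.4]
finger_gap: 0.263
grip_force: 108.1
```

```bash
python3 -c "
from h import *
p,F=sense(8)"
```

```text
t 24.72 pos [ 0.6415 -0.1024  0.1491] F [-2.72  2.38 -0.59] sd [0.57 0.23 0.41]
```

Call:
send_rows(slide=[[0,0.001,0],[0,0.001,0],[0,0,0],[0,0,0]], angular=[[0,0,0],[0,0,0],[0,0,0],[0,0,0]])

```text
clock: 25.1
eef_pos: [0.6407, -0.102, 0.1494]
eef_rot: [-0.0, 0.707, -0.707, 0.0]
wrist_force: [-0.7, 2.1, -2.1]
finger_gap: 0.261
grip_force: 108.0
```

```bash
python3 -c "
from h import *
p,F=sense(8)"
```

```text
t 25.45 pos [ 0.6406 -0.102   0.1494] F [-0.59  3.16 -1.58] sd [0.55 0.69 0.51]
```

Call:
send_rows(slide=[[-0.001,0.0005,0],[-0.001,0,0],[0,0,0],[0,0,0]], angular=[[0,0,0],[0,0,0],[0,0,0],[0,0,0]])

```text
clock: 25.83
eef_pos: [0.64, -0.1009, 0.1496]
eef_rot: [0.0, 0.707, -0.707, 0.001]
wrist_force: [-0.5, -1.1, -0.4]
finger_gap: 0.256
grip_force: 108.0
```

```bash
python3 -c "
from h import *
p,F=sense(8)"
```

```text
t 26.18 pos [ 0.6399 -0.1005  0.1494] F [-0.26 -0.27 -1.38] sd [0.33 0.43 0.54]
```

The load is off the prong at the predicted seat position, so the hook holds by itself. Centring the prong in the eye and lifting out.

Call:
send_rows(slide=[[-0.001,0,0],[-0.001,0,0],[0,0,0],[0,0,0]], angular=[[0,0,0],[0,0,0],[0,0,0],[0,0,0]])

```text
clock: 26.57
eef_pos: [0.6397, -0.098, 0.1493]
eef_rot: [0.0, 0.707, -0.707, 0.0]
wrist_force: [0.3, 0.4, -1.0]
finger_gap: 0.262
grip_force: 108.0
```

```bash
python3 -c "
from h import *
p,F=sense(8)
comps()"
```

```text
t 26.92 pos [ 0.6397 -0.0981  0.1493] F [-0.06  0.05 -1.52] sd [0.35 0.57 0.56]
red [210, 144, 9, 18, 80] [214.7 153.1] [ 0.6476 -0.0954  0.136 ]
brass [185, 120, 6, 16, 52] [188.  126.1] [ 0.8316 -0.2733  0.136 ]
brass [201, 148, 9, 5, 36] [204.8 149.8] [ 0.6929 -0.109   0.136 ]
brass [224, 150, 11, 3, 24] [230. 151.] [ 0.5952 -0.1249  0.136 ]
brass [252, 151, 4, 3, 11] [253.6 152.1] [ 0.5039 -0.1398  0.136 ]
brass [207, 167, 2, 6, 10] [207.4 169.1] [0.6367 0.0146 0.136 ]
brass [192, 178, 12, 16, 74] [197.8 185.4] [0.6341 0.1159 0.136 ]
```

Forces are zero. Lifting gently.

Call:
send_rows(slide=[[0,0,-0.002],[0,0,-0.003],[0,0,-0.004],[0,0,-0.004],[0,0,-0.004]], angular=[[0,0,0],[0,0,0],[0,0,0],[0,0,0],[0,0,0]])

```text
clock: 27.43
eef_pos: [0.64, -0.0982, 0.167]
eef_rot: [-0.0, 0.707, -0.707, 0.0]
wrist_force: [-0.1, 0.0, -0.6]
finger_gap: 0.261
grip_force: 108.0
```

Call:
send_rows(slide=[[0,0,-0.005],[0,0,-0.006],[0,0,-0.01],[0,0,-0.015],[0,0,-0.02]], angular=[[0,0,0],[0,0,0],[0,0,0],[0,0,0],[0,0,0]])

```text
clock: 27.85
eef_pos: [0.6387, -0.0979, 0.2221]
eef_rot: [0.001, 0.707, -0.707, -0.001]
wrist_force: [-0.5, -0.1, -1.2]
finger_gap: 0.259
grip_force: 108.0
```

Call:
send_rows(slide=[[0,0,-0.02],[0,0,-0.01],[0,0,0],[0,0,0],[0,0,0]], angular=[[0,0,0],[0,0,0],[0,0,0],[0,0,0],[0,0,0]])

```text
clock: 28.27
eef_pos: [0.6391, -0.098, 0.2512]
eef_rot: [0.0, 0.707, -0.707, -0.001]
wrist_force: [0.1, 0.7, -2.1]
finger_gap: 0.262
grip_force: 108.0
```

```bash
python3 -c "
from h import *
p,F=sense(4);d=comps();print(proj(d,[.636,-.0037,.136]))"
```

```text
t 28.42 pos [ 0.6389 -0.0979  0.2507] F [ 0.22  0.16 -1.63] sd [0.38 0.64 0.66]
red [209, 121, 8, 18, 77] [213.1 129.6] [ 0.7163 -0.2708  0.136 ]
red [209, 165, 3, 3, 5] [210.2 165.8] [ 0.6342 -0.0082  0.136 ]
brass [185, 120, 6, 16, 51] [188.  126.3] [ 0.8313 -0.2723  0.136 ]
brass [201, 148, 9, 5, 37] [204.8 149.8] [ 0.6929 -0.1085  0.136 ]
brass [218, 150, 20, 3, 37] [229.5 151.1] [ 0.5966 -0.1236  0.136 ]
brass [207, 167, 2, 6, 10] [207.4 169.1] [0.6367 0.0146 0.136 ]
brass [192, 178, 12, 16, 75] [197.8 185.4] [0.634 0.116 0.136]
[209.31209922 166.39887668]
```

The eye still reads about (0.634, −0.008), so the hook is holding. Returning the puller.

Call:
send_rows(slide=[[0.0276,0.021,0],[0.0276,0.021,0],[0.0276,0.021,0],[0.0276,0.021,0],[0.0276,0.021,0]], angular=[[0,0,0],[0,0,0],[0,0,0],[0,0,0],[0,0,0]])

```text
clock: 28.93
eef_pos: [0.5336, -0.237, 0.2518]
eef_rot: [0.0, 0.708, -0.707, -0.0]
wrist_force: [0.2, -0.5, -1.4]
finger_gap: 0.262
grip_force: 108.2
```

Call:
send_rows(slide=[[0.0276,0.021,0],[0.0276,0.021,0],[0,0,0],[0,0,0],[0,0,0]], angular=[[0,0,0],[0,0,0],[0,0,7.05],[0,0,7.05],[0,0,7.05]])

```text
clock: 29.35
eef_pos: [0.4921, -0.2922, 0.2519]
eef_rot: [-0.0, -0.562, 0.827, 0.0]
wrist_force: [-0.0, -0.0, -1.6]
finger_gap: 0.26
grip_force: 108.3
```

Call:
send_rows(slide=[[0,0,0],[0,0,0],[0,0,0],[0,0,0],[0,0,0]], angular=[[0,0,7.05],[0,0,7.05],[0,0,7.05],[0,0,7.05],[0,0,7.05]])

```text
clock: 29.77
eef_pos: [0.4927, -0.2913, 0.2518]
eef_rot: [-0.0, -0.286, 0.958, 0.0]
wrist_force: [-0.5, 0.4, -1.9]
finger_gap: 0.258
grip_force: 108.3
```

Call:
send_rows(slide=[[0,0,0],[0,0,0],[0,0,0],[0,0,0],[0,0,0]], angular=[[0,0,7.05],[0,0,7.05],[0,0,7.05],[0,0,7.05],[0,0,7.05]])

```text
clock: 30.18
eef_pos: [0.4927, -0.2913, 0.2518]
eef_rot: [-0.0, 0.017, 1.0, 0.0]
wrist_force: [0.4, 0.1, -2.0]
finger_gap: 0.264
grip_force: 108.3
```

Call:
send_rows(slide=[[0,0,0],[0,0,0],[0,0,0],[0,0,0],[0,0,0]], angular=[[0,0,7.05],[0,0,7.05],[0,0,7.05],[0,0,7.05],[0,0,7.05]])

```text
clock: 30.6
eef_pos: [0.4926, -0.2913, 0.2518]
eef_rot: [-0.0, 0.319, 0.948, 0.0]
wrist_force: [-0.2, -0.9, -1.1]
finger_gap: 0.261
grip_force: 108.3
```

Call:
send_rows(slide=[[0,0,0],[0,0,0],[0,0,0],[0,0,0],[0,0,0]], angular=[[0,0,7.05],[0,0,7.05],[0,0,7.05],[0,0,7.05],[0,0,7.05]])

```text
clock: 31.02
eef_pos: [0.4927, -0.2913, 0.2518]
eef_rot: [-0.0, 0.591, 0.807, 0.0]
wrist_force: [0.1, 0.4, -1.2]
finger_gap: 0.265
grip_force: 108.3
```

Call:
send_rows(slide=[[0,0,0],[0,0,0],[0,0,0],[0,0,0],[0,0,0]], angular=[[0,0,7.05],[0,0,7.05],[0,0,0],[0,0,0],[0,0,0]])

```text
clock: 31.43
eef_pos: [0.4928, -0.2914, 0.2521]
eef_rot: [-0.0, 0.682, 0.731, -0.0]
wrist_force: [1.2, -0.4, -1.0]
finger_gap: 0.258
grip_force: 108.3
```

```bash
python3 -c "
from h import *
p,F=sense(4);print(rot(robot.get_state()['eef_rot']).round(3))"
```

```text
t 31.58 pos [ 0.4928 -0.2914  0.2522] F [ 0.44 -0.09 -1.21] sd [0.6  0.27 0.2 ]
[[-0.067  0.998 -0.   ]
 [ 0.998  0.067  0.   ]
 [ 0.    -0.    -1.   ]]
```

Call:
send_rows(slide=[[0,0,0.03],[0,0,0.03],[0,0,0.03],[0,0,0.03],[0,0,0.03]], angular=[[0,0,0],[0,0,0],[0,0,0],[0,0,0],[0,0,0]])

```text
clock: 32.05
eef_pos: [0.493, -0.2915, 0.1013]
eef_rot: [0.0, 0.683, 0.73, 0.0]
wrist_force: [0.3, -0.9, -1.8]
finger_gap: 0.264
grip_force: 108.4
```

Call:
send_rows(slide=[[0,0,0.03],[0,0,0.02],[0,0,0.01],[0,0,0.004],[0,0,0]], angular=[[0,0,0],[0,0,0],[0,0,0],[0,0,0],[0,0,0]])

```text
clock: 32.47
eef_pos: [0.4928, -0.2914, 0.0379]
eef_rot: [-0.0, 0.683, 0.73, -0.0]
wrist_force: [0.4, -0.2, -2.2]
finger_gap: 0.26
grip_force: 108.3
```

Call:
send_rows(slide=[[0,0,0],[0,0,0],[0,0,0],[0,0,0]], angular=[[0,0,0],[0,0,0],[0,0,0],[0,0,0]])

```text
clock: 32.8
eef_pos: [0.4938, -0.2921, 0.0397]
eef_rot: [0.001, 0.683, 0.73, 0.0]
wrist_force: [0.3, -0.2, -1.1]
finger_gap: 0.263
grip_force: 108.3
```

```bash
python3 -c "
from h import *
p,F=sense(6)"
```

```text
t 33.05 pos [ 0.4933 -0.2918  0.0391] F [-0.24 -0.09 -1.1 ] sd [0.41 0.41 0.36]
```

Call:
send_rows(slide=[[0,0,0.002],[0,0,0.002],[0,0,0.001],[0,0,0],[0,0,0]], angular=[[0,0,0],[0,0,0],[0,0,0],[0,0,0],[0,0,0]])

```text
clock: 33.52
eef_pos: [0.4927, -0.2914, 0.033]
eef_rot: [-0.0, 0.683, 0.73, -0.0]
wrist_force: [-0.1, -0.7, -0.7]
finger_gap: 0.258
grip_force: 108.3
```

```bash
python3 -c "
from h import *
p,F=sense(6)"
```

```text
t 33.77 pos [ 0.4929 -0.2915  0.0333] F [ 0.35 -0.07 -1.26] sd [0.28 0.48 0.46]
```

Call:
send_rows(slide=[[0,0,0.001],[0,0,0.001],[0,0,0],[0,0,0],[0,0,0]], angular=[[0,0,0],[0,0,0],[0,0,0],[0,0,0],[0,0,0]])

```text
clock: 34.23
eef_pos: [0.4931, -0.2916, 0.0319]
eef_rot: [0.0, 0.683, 0.73, 0.0]
wrist_force: [-0.8, 1.8, 4.5]
finger_gap: 0.261
grip_force: 109.2
```

```bash
python3 -c "
from h import *
p,F=sense(6)"
```

```text
t 34.48 pos [ 0.4931 -0.2916  0.0319] F [-1.55  1.8   5.73] sd [0.35 0.45 0.61]
```

Down on the mat. Releasing.

Call:
send_rows(slide=[[0,0,-0.0005],[0,0,0],[0,0,0]], angular=[[0,0,0],[0,0,0],[0,0,0]], force=25)

```text
clock: 34.78
eef_pos: [0.4931, -0.2916, 0.0319]
eef_rot: [0.0, 0.683, 0.73, 0.0]
wrist_force: [-1.2, 0.5, 3.4]
finger_gap: 0.263
grip_force: 108.9
```

Call:
send_rows(slide=[[0,0,0],[0,0,0],[0,0,0],[0,0,0],[0,0,0]], angular=[[0,0,0],[0,0,0],[0,0,0],[0,0,0],[0,0,0]], grip=0.6)

```text
clock: 35.2
eef_pos: [0.4928, -0.2915, 0.0317]
eef_rot: [-0.0, 0.683, 0.73, -0.0]
wrist_force: [0.0, -0.1, 0.4]
finger_gap: 0.794
grip_force: 0.0
```

Call:
send_rows(slide=[[0,0,0],[0,0,0],[0,0,0]], angular=[[0,0,0],[0,0,0],[0,0,0]])

```text
clock: 35.45
eef_pos: [0.4929, -0.2915, 0.0318]
eef_rot: [0.0, 0.683, 0.73, 0.0]
wrist_force: [0.7, -0.7, 0.1]
finger_gap: 0.796
grip_force: 0.0
```

Call:
send_rows(slide=[[0,0,-0.005],[0,0,-0.015],[0,0,-0.03],[0,0,-0.035],[0,0,-0.035]], angular=[[0,0,0],[0,0,0],[0,0,0],[0,0,0],[0,0,0]])

```text
clock: 35.87
eef_pos: [0.4921, -0.2909, 0.1528]
eef_rot: [-0.001, 0.683, 0.73, -0.0]
wrist_force: [0.9, -0.7, -0.0]
finger_gap: 0.803
grip_force: 0.0
```

Call:
send_rows(slide=[[0,0,-0.035],[0,0,-0.035],[0,0,0],[0,0,0],[0,0,0]], angular=[[0,0,0],[0,0,0],[0,0,0],[0,0,0],[0,0,0]])

```text
clock: 36.28
eef_pos: [0.4927, -0.2913, 0.2218]
eef_rot: [0.0, 0.683, 0.73, 0.0]
wrist_force: [0.0, 0.3, -0.5]
finger_gap: 0.799
grip_force: 0.0
```

Run:
```python
from h import *
p,F=sense(3);d=wrist("w9");im=d["pixels"].astype(int)
m=((im[...,0]>150)&(im[...,1]<70)&(im[...,2]<70)).astype(np.uint8)
c=max(cv2.findContours(m,0,2)[0],key=cv2.contourArea);r=cv2.minAreaRect(c);b=cv2.boxPoints(r)
print(r,[onz(d,q,.046).round(4) for q in b])
def red_eye(n):
    t=robot.capture(n);i=t["pixels"].astype(int);e=proj(t,[.636,-.0035,.136]);u,v=e.astype(int)
    w=i[v-12:v+12,u-12:u+12];yy,xx=np.nonzero((w[...,0]>100)&(w[...,0]>1.8*w[...,1])&(w[...,0]>1.8*w[...,2]))
    print(n,e,len(xx),[xx.mean()+u-12,yy.mean()+v-12],onz(t,[xx.mean()+u-12,yy.mean()+v-12],.136))
red_eye("top");red_eye("side")
```

```text
t 36.38 pos [ 0.4922 -0.291   0.2209] F [-0.12  0.01 -0.64] sd [0.47 0.23 0.26]
((256.5, 169.5), (75.0, 19.0), 90.0) [array([ 0.4788, -0.244 ,  0.046 ]), array([ 0.5001, -0.2426,  0.046 ]), array([ 0.5073, -0.3328,  0.046 ]), array([ 0.484 , -0.3344,  0.046 ])]
top [250.34597813 138.19497874] 19 [np.float64(251.4736842105263), np.float64(137.8421052631579)] [ 0.63720342 -0.00703117  0.136     ]
side [209.29331102 166.42847651] 8 [np.float64(209.5), np.float64(165.875)] [ 0.63651417 -0.00711482  0.136     ]
```

```bash
python3 -c "
from plant import robot
print(robot.job_done())"
```

```text
the job is handed in; nothing more can be done
None
```

I handed the job in at about 36 s. The spring's hook is seated on the brass post and holding by itself, and the puller is standing on its black mat where it was picked up. The puller's load dropped to zero where I expected the hook to seat. The camera put the eye about 30 mm out from rest, inside the 21–32 mm allowed, though that reading is only good to a few millimetres.

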